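# Sort stripped bike parts into the sample trays

## Robot

A 6-joint arm with a two-finger parallel gripper is mounted at the origin on the work surface. World frame = base frame: x ahead of the robot, y to its left, z up, the work surface at z = 0. Lengths are in mm, angles in rad, forces in N, time in s.
With the tool pointing down it reaches from about 350 to 875 mm from the base axis. Payload 4.2 kg.
Tool frame: the origin (TCP) lies midway between the tips of the shut fingers; the grasp point (between the pads) lies 19 mm behind it (arm.grasp_offset is the distance from the TCP to the grasp point, in mm); z points along the fingers, y is the direction in which the jaws open and shut (so a half turn about z gives the same grasp; the last joint's range is limited). The gripper opens to 85 mm and grips with 20 to 120 N. Pads are 22 mm wide; open, the fingers measure 114 mm over their backs; the gripper's body (76 mm by 85 mm) begins 54 mm behind the grasp point. The pads swing forward as they close: fully open they stand 13 mm farther back than shut.
Start: joints at [1.488, 0.385, 0.008, 0, -1.194, -0.259], TCP at [209.457, 588.835, 231.312] pointing down, gripper open.
Joint ranges: [-3.14, 3.14], [-1.21, 2.06], [-1.07, 1.41], [-3.16, 2.05], [-2.99, -0.16], [-3.1, 3.1]. Speed limits (rad/s): [2.79, 2.79, 3.14, 3.14, 3.14, 3.14].

## Interface

Orientations are given as a unit quaternion [x, y, z, w].
In Python, from bench import arm gives the robot as it stands.
- The arm moves only by the tool move_arm, never from a script. Its argument "moves" is a list of rows, each an object with "gripper": the gripper's target within -1 to 1 (fully open at 1, half-way at 0, shut at -1); "xyz": the shift along the tool's x, y, z in cm, a list of three; "angular": the turn, a rotation vector about the tool's x, y, z in rad, a list of three. In form: [{"gripper": gripper, "xyz": [dx, dy, dz], "angular": [wx, wy, wz]}, ...]. A call has 1 to 10 rows; each row is the pose to reach, as a shift and turn from the pose commanded when the call began, along the tool's axes at that moment; what a row does not reach only later rows make up. A row lasts 1/8 s, in which the tool goes at most 62.5 mm and 10.7 degrees, less where a joint would pass 70% of its speed; a pose out of reach is approached as far as the arm can. A call with a gripper value outside its range is refused whole. The fingers move at their own pace and stop on an object; the grip force is fixed at half the most. Time passes only in rows, so rows that repeat a pose let the fingers close. It gives the time, the measured TCP pose, the force and the opening at its end, in the units of the state.
- arm.read_state(): the state, without advancing time (a new reading comes with each control period).
- arm.get_image(name): name is "scene" or "top" or "wrist"; returns (picture, depth): 400x640x3 uint8, blue, green, red; 400x640 float32, mm along the optical axis (not along the pixel's ray), 0 where there is no reading.
- arm.get_calibration(name): a dict with "camera_matrix" (3x3 intrinsics, pixels), "R" (3x3) and "t" (3): a world point X has camera coordinates R X + t. Camera axes: x right, y down, z forward; pixel columns grow to the right and rows downward; lengths in mm; the calibration is good to about 2 mm. A picture is of the moment at which its call begins: read the wrist's pose just before it. get_calibration takes no time and is no camera call; for the wrist camera it gives the pose at the moment of the call.
- arm.job_done(): hands the job in, once; it reports no verdict.
The state is a dict: "clock": time; "joints": joint angles; "joint_vel": joint speeds; "joint_efforts": joint torques, N m; "position": TCP position; "ee_rot": TCP orientation; "contact_force": force on the tool from outside, world axes, zero at the start; "wrist_torque": the same for the moment, N m; "gripper_width": finger opening in mm.
Only numpy, scipy, OpenCV 4.12 (cv2) and the standard library are available. Lean on these libraries where they do the work, as an engineer would, in place of code of your own. Each camera call takes 0.05 s, during which the arm holds its last target. There are 200 camera calls.

## Task

Sort the five loose bicycle parts on the bench - two handlebar stems, two freewheels and a pedal - into the three blue trays: each part goes into the tray that carries a sample of its own kind on its ledge. Lay every part flat on the floor of its tray, the same way up as you found it, with parts that share a tray side by side. Leave the grease pot standing where it is.

Things in the scene. Friction and masses are not known exactly. Their poses are not given: they have to be found in the camera images.
- stem_a: bare aluminium handlebar stem, lying (one of two alike): 103 mm long (x), 36 mm high. Neck 28 mm wide (y), 33 mm high, free to grip across y from x -16 to +15 mm, between the upright steerer clamp (34 mm across, at x -34) and the bar clamp (36 mm barrel, 42 mm long along y, at x +34). Origin: underside, below the neck's middle; z up. 110 to 200 g
- stem_b: bare aluminium handlebar stem, lying (one of two alike): 103 mm long (x), 36 mm high. Neck 28 mm wide (y), 33 mm high, free to grip across y from x -16 to +15 mm, between the upright steerer clamp (34 mm across, at x -34) and the bar clamp (36 mm barrel, 42 mm long along y, at x +34). Origin: underside, below the neck's middle; z up. 110 to 200 g
- freewheel_a: steel 14-tooth freewheel, lying flat (one of two alike): toothed ring 59 mm across reaching 9 mm above its underside, and above it a plain round body 36 mm in diameter up to 34 mm high, to be gripped across any diameter. Origin: centre of the underside; z up. 150 to 260 g
- freewheel_b: steel 14-tooth freewheel, lying flat (one of two alike): toothed ring 59 mm across reaching 9 mm above its underside, and above it a plain round body 36 mm in diameter up to 34 mm high, to be gripped across any diameter. Origin: centre of the underside; z up. 150 to 260 g
- pedal: black platform pedal, lying flat: open cage 90 mm along x, 60 mm along y, 26 mm high, with a steel axle stub 14 mm thick reaching out at the +x end to x = 67 mm. Origin: underside, below the centre of the cage; z up. 130 to 240 g. It can be gripped across the cage along y at the origin
- tray_stems: blue tray, fixed; told from the other two by the fixed sample handlebar stem on its ledge. Pocket 128 mm (x) by 156 mm (y) inside, floor 4 mm thick, walls 4 mm thick, rims 22 mm above the bench. Origin: under the pocket's middle, at bench height. +x points away from the robot (within 10 degrees) to the ledge: x 68 to 138 mm, y -62 to 62 mm, 22 mm high; sample up to 36 mm above it
- tray_freewheels: blue tray, fixed; told from the other two by the fixed sample freewheel on its ledge. Pocket 128 mm (x) by 156 mm (y) inside, floor 4 mm thick, walls 4 mm thick, rims 22 mm above the bench. Origin: under the pocket's middle, at bench height. +x points away from the robot (within 10 degrees) to the ledge: x 68 to 138 mm, y -62 to 62 mm, 22 mm high; sample up to 36 mm above it
- tray_pedals: blue tray, fixed; told from the other two by the fixed sample pedal on its ledge. Pocket 128 mm (x) by 156 mm (y) inside, floor 4 mm thick, walls 4 mm thick, rims 22 mm above the bench. Origin: under the pocket's middle, at bench height. +x points away from the robot (within 10 degrees) to the ledge: x 68 to 138 mm, y -62 to 62 mm, 22 mm high; sample up to 36 mm above it
- grease_pot: grey grease pot with a white screw cap, 52 mm in diameter, 55 mm high, standing upright among the parts; not to be moved. Origin: centre of its underside. Besides it, only small things under 15 mm high lie near the parts (two aluminium spacer rings, a wrench)
Things that resemble listed ones, but are neither listed nor needed, are in the scene too. Leave any green or pink look-alike of the freewheel_b alone.

How it is judged (in metres and radians):
At the end, for the whole second after the job is handed in: Each part's origin is within 45 mm (tray x) and 60 mm (tray y) of the middle of the pocket of its kind's tray, under 9 mm above the bench (resting on the floor), the way up it was within 0.1 rad, at rest; grease pot within 30 mm of its start, upright within 0.2 rad (x of stem_a in the frame of tray_stems between -0.045 and 0.045 m and y of stem_a in the frame of tray_stems between -0.06 and 0.06 m and z of stem_a in the frame of tray_stems between 0 and 0.009 m and angle between each of stem_a, stem_b, freewheel_a, freewheel_b, pedal's own z axis and vertical below 0.1 rad and linear speed of each of stem_a, stem_b, freewheel_a, freewheel_b, pedal below 0.02 m/s and angular speed of each of stem_a, stem_b, freewheel_a, freewheel_b, pedal below 0.2 rad/s and x of stem_b in the frame of tray_stems between -0.045 and 0.045 m and y of stem_b in the frame of tray_stems between -0.06 and 0.06 m and z of stem_b in the frame of tray_stems between 0 and 0.009 m and x of freewheel_a in the frame of tray_freewheels between -0.045 and 0.045 m and y of freewheel_a in the frame of tray_freewheels between -0.06 and 0.06 m and z of freewheel_a in the frame of tray_freewheels between 0 and 0.009 m and x of freewheel_b in the frame of tray_freewheels between -0.045 and 0.045 m and y of freewheel_b in the frame of tray_freewheels between -0.06 and 0.06 m and z of freewheel_b in the frame of tray_freewheels between 0 and 0.009 m and x of pedal in the frame of tray_pedals between -0.045 and 0.045 m and y of pedal in the frame of tray_pedals between -0.06 and 0.06 m and z of pedal in the frame of tray_pedals between 0 and 0.009 m and distance of grease_pot from where it was at the start of the episode below 0.03 m and angle between grease_pot's own z axis and vertical below 0.2 rad); the robot touches nothing.
It fails at once if the grease pot is knocked over or shoved more than 30 mm (distance of grease_pot from where it was at the start of the episode above 0.03 m or angle between grease_pot's own z axis and vertical above 0.3 rad).
It also fails if it takes over 128 s, if anything falls off the work surface, if the arm or the gripper's body presses on something with over 40 N, if the wrist force passes 120 N, or if a joint passes its speed limit or range.

## Working session

There is one attempt and no reset: what is moved stays moved. The work goes in short steps, Python scripts to look and compute and a tool call to move; the robot and the scene stay as the last step left them, time stands still between calls to the robot, and variables do not carry over. Pictures are saved under pics/ and viewed, about 12 in all and at most 16, crops included, and the job is handed in when it is done.

Besides the shell and the picture viewer there is one more tool, called after ">>>" as name(argument=value, ...) on one line, values as JSON. move_arm: Moves the arm, as the interface text tells. Its arguments: {"type":"object","properties":{"moves":{"type":"array","items":{"type":"object","properties":{"gripper":{"type":"number"},"xyz":{"type":"array","items":{"type":"number"}},"angular":{"type":"array","items":{"type":"number"}}}}}},"required":["moves"]}

```bash
mkdir -p pics
cat > h.py <<'E'
import numpy as np, cv2
from bench import arm
def grab(n):
    c=arm.get_calibration(n); im,d=arm.get_image(n); return im,d,c
def world(d,c):
    K=np.array(c["camera_matrix"]);R=np.array(c["R"]);t=np.array(c["t"])
    v,u=np.mgrid[:d.shape[0],:d.shape[1]]
    P=np.stack([(u-K[0,2])/K[0,0]*d,(v-K[1,2])/K[1,1]*d,d],-1)
    return (P-t)@R
def px(c,X):
    K=np.array(c["camera_matrix"]);p=K@(np.array(c["R"])@np.array(X,float)+np.array(c["t"]));return p[:2]/p[2]
E
python3 - <<'E'
from h import *
s=arm.read_state();print(s)
for n in("top","scene"):
    im,d,c=grab(n);cv2.imwrite(f"pics/{n}0.png",im);np.savez(f"{n}0.npz",im=im,d=d,W=world(d,c));print(n,np.round(c["R"],2),c["t"],c["camera_matrix"])
E
```

```text
{'clock': 0.0, 'joints': array([ 1.48762666e+00,  3.85555544e-01,  6.61173953e-03, -4.98965999e-04,
       -1.19401977e+00, -2.58599301e-01]), 'joint_vel': array([ 0.00183156,  0.00022439,  0.00019225,  0.00242385,  0.0005897 ,
       -0.00235688]), 'joint_efforts': array([-1.90055529e-03, -3.92289448e+01,  1.88396537e+01,  4.18609589e+00,
       -4.73615859e-03, -1.81720793e-06]), 'position': array([209.25708438, 588.29499399, 230.21670246]), 'ee_rot': array([ 9.85418481e-01, -1.70144612e-01, -1.36064024e-04,  1.09977135e-03]), 'contact_force': array([ 0.13148472,  0.42697195, -0.77468147]), 'wrist_torque': array([ 0.07515089, -0.0259396 , -0.03886401]), 'gripper_width': 85.51629333679205}
top [[ 0.03 -1.    0.03]
 [-0.99 -0.03 -0.16]
 [ 0.16 -0.02 -0.99]] [ -34.04761218  462.6189551  1194.07236059] [[491.64896503   0.         320.1527331 ]
 [  0.         491.64896503 200.96934733]
 [  0.           0.           1.        ]]
scene [[-0.05  1.   -0.  ]
 [ 0.81  0.04 -0.58]
 [-0.58 -0.03 -0.82]] [  42.83738091 -337.28428569 1135.3657018 ] [[366.09750735   0.         323.01038907]
 [  0.         366.09750735 197.57915155]
 [  0.           0.           1.        ]]
```

View pics/top0.png

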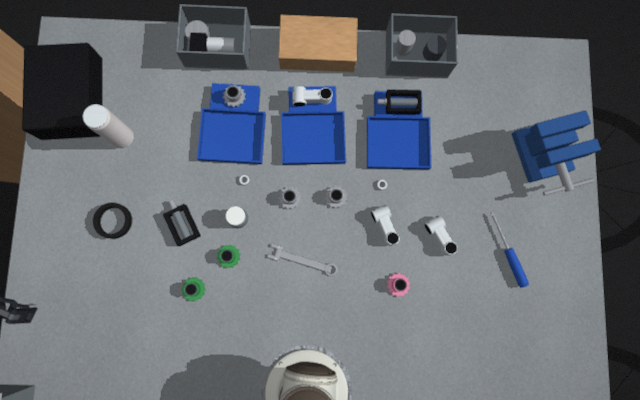

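View pics/scene0.png

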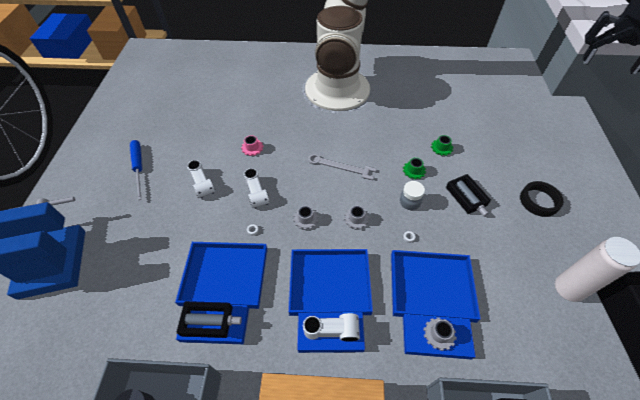

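The top view shows the trays: freewheels at (232,136), stems at (314,138) and pedals at (398,143). The parts are the stems at (385,225) and (441,236), freewheels at (289,197) and (336,196), the pedal at (182,224) and the pot at (235,216). The scene view agrees.

Run:
```python
from h import *
z=np.load("top0.npz");im,d,W=z["im"],z["d"],z["W"]
print("bench z",np.median(W[300:340,420:480,2]))
hsv=cv2.cvtColor(im,cv2.COLOR_BGR2HSV)
# trays: rims
B=((hsv[...,0]>100)&(hsv[...,0]<130)&(hsv[...,1]>150)&(d>0))
for n,(u,v) in dict(fw=(232,136),st=(314,138),pe=(398,143)).items():
    m=np.zeros(B.shape,bool);m[v-60:v+35,u-40:u+40]=1
    m2=m&B&(W[...,2]>14)&(W[...,2]<30)
    m3=m2.copy()
    P=W[m2][:,:2].astype(np.float32)
    f=W[v-8:v+8,u-8:u+8,2]
    # floor-coloured region: blue & z<12, largest
    m4=(m&B&(W[...,2]>-3)&(W[...,2]<11)).astype(np.uint8)
    k,l,s,_=cv2.connectedComponentsWithStats(m4);i=1+np.argmax(s[1:,4])
    print(n,"rim+ledge rect",cv2.minAreaRect(P),"floor",cv2.minAreaRect(W[l==i][:,:2].astype(np.float32)),"fz",np.median(f))
for n,(u,v) in dict(st1=(385,225),st2=(441,236),fw1=(289,197),fw2=(336,196),pe=(182,224),pot=(235,216)).items():
    m=np.zeros(B.shape,bool);m[v-28:v+28,u-26:u+26]=1
    for h in (8,15,22):
        k,l,s,_=cv2.connectedComponentsWithStats((m&(W[...,2]>h)&(d>0)).astype(np.uint8))
        if k<2: continue
        i=1+np.argmax(s[1:,4]);q=W[l==i]
        r=cv2.minAreaRect(q[:,:2].astype(np.float32))
        print(n,h,s[i,4],np.round(q.mean(0),1),"zmax %.1f"%np.percentile(q[:,2],97),np.round(r[0],1),np.round(r[1],1),round(r[2],1))
cv2.imwrite("pics/c.png",cv2.resize(im[160:270,150:470],(800,275),interpolation=cv2.INTER_CUBIC))
```

```text
bench z 1.5334782894188987
fw rim+ledge rect ((665.206787109375, 213.92001342773438), (165.56236267089844, 204.46200561523438), 88.71395111083984) floor ((635.31591796875, 215.56857299804688), (155.36036682128906, 126.17955780029297), 88.39007568359375) fz 5.385161995938908
st rim+ledge rect ((668.6552124023438, 6.044486999511719), (205.05596923828125, 161.6446990966797), 3.5555856227874756) floor ((638.404052734375, 2.5853729248046875), (126.74217987060547, 156.3485107421875), 3.5452847480773926) fz 5.221098999626664
pe rim+ledge rect ((663.485107421875, -218.67813110351562), (204.1330108642578, 162.91929626464844), 0.8272777199745178) floor ((633.9676513671875, -222.93875122070312), (125.94506072998047, 154.1194610595703), 0.5268689393997192) fz 5.59809165239839
st1 8 591 [ 412.  -185.2   33.6] zmax 41.2 [ 409.8 -188.6] [102.1  42.3] 24.8
st1 15 576 [ 412.1 -185.5   34.2] zmax 41.3 [ 409.8 -188.6] [102.1  42.3] 24.8
st1 22 549 [ 412.1 -186.1   34.9] zmax 41.3 [ 409.3 -188.9] [100.9  42.3] 24.8
st2 8 628 [ 389.5 -325.5   32.6] zmax 40.9 [ 387.6 -329.1] [101.5  42.9] 30.9
st2 15 603 
[... 302 characters left out ...]
74.8  57.8  35.5] zmax 39.4 [475.2  57.7] [34.3 32.8] 3.4
fw2 8 325 [479.9 -59.7  23.6] zmax 40.0 [481.1 -59.9] [56.  57.1] 31.9
fw2 15 171 [480.6 -59.6  34.9] zmax 40.4 [481.1 -60.3] [35.5 33.1] 0.4
fw2 22 162 [481.4 -59.7  35.8] zmax 40.4 [481.6 -60.3] [34.4 33.1] 1.0
pe 8 819 [398.7 326.   23.4] zmax 31.0 [406.2 330.5] [113.6  61.3] 27.8
pe 15 770 [399.1 326.3  24.2] zmax 31.0 [406.3 330.5] [113.4  61.1] 28.3
pe 22 537 [396.1 324.8  26.1] zmax 31.2 [397.1 325.7] [92.8 60.8] 28.3
pot 8 374 [416.3 184.3  49.5] zmax 60.4 [417.5 186.1] [47.6 49.5] 0.9
pot 15 365 [416.5 184.6  50.4] zmax 60.5 [417.5 186.4] [48.6 47.3] 88.2
pot 22 352 [416.8 184.9  51.5] zmax 60.5 [417.7 186.4] [48.7 46.8] 89.1
```

View pics/c.png

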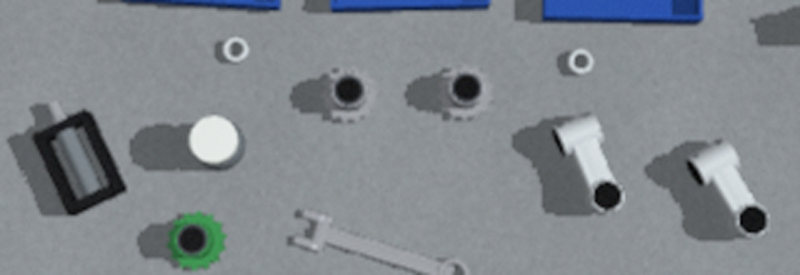

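The crop shows the bar clamps of both stems at their upper-left ends ((578,133) and (712,165)), and the pedal axle pointing up-left at (55,110).

```bash
cat >> h.py <<'E'
from scipy.spatial.transform import Rotation as Ro
def go(*T):
    s=arm.read_state();R=Ro.from_quat(s["ee_rot"]).as_matrix();p=s["position"]
    yaw=np.arctan2(R[1,0],R[0,0]);print("t %.1f pos"%s["clock"],np.round(p,1),"yaw %.3f tilt"%yaw,np.round(R[:2,2],4),"w %.1f j"%s["gripper_width"],np.round(s["joints"],2))
    for x,y,z,w in T:
        print("cm",np.round(R.T@(np.array([x,y,z])-p)/10,2),"turn",round(-(w-yaw),3),"dist",round(np.linalg.norm(np.array([x,y,z])-p)))
E
python3 -c "
from h import *
go((397,325.7,200,.494))"
```

```text
t 0.1 pos [209.3 588.4 230.3] yaw -0.342 tilt [-0.0005 -0.0019] w 85.5 j [ 1.49  0.39  0.01 -0.   -1.19 -0.26]
cm [26.49 18.45  3.07] turn -0.836 dist 324
```

>>> move_arm(moves=[{"gripper": 1,"xyz": [26.5,18.5,3.1],"angular": [0,0,-0.836]},{"gripper": 1,"xyz": [26.5,18.5,3.1],"angular": [0,0,-0.836]},{"gripper": 1,"xyz": [26.5,18.5,3.1],"angular": [0,0,-0.836]},{"gripper": 1,"xyz": [26.5,18.5,3.1],"angular": [0,0,-0.836]},{"gripper": 1,"xyz": [26.5,18.5,3.1],"angular": [0,0,-0.836]},{"gripper": 1,"xyz": [26.5,18.5,3.1],"angular": [0,0,-0.836]},{"gripper": 1,"xyz": [26.5,18.5,3.1],"angular": [0,0,-0.836]},{"gripper": 1,"xyz": [26.5,18.5,3.1],"angular": [0,0,-0.836]},{"gripper": 1,"xyz": [26.5,18.5,3.1],"angular": [0,0,-0.836]}])

```text
clock: 1.23
position: [396.6, 326.8, 200.3]
ee_rot: [0.969, 0.245, 0.0, -0.0]
contact_force: [-0.3, -0.4, -0.2]
gripper_width: 85.4
```

Run:
```python
from h import *
im,d,c=grab("wrist");W=world(d,c);cv2.imwrite("pics/w1.png",im);np.savez("w1.npz",im=im,d=d,W=W)
m=(d>0)
print("bench",np.percentile(W[m][:,2],[5,25,50,75]),"tcp px",px(c,[397,325.7,26]))
for h in(10,19):
    k,l,s,cc=cv2.connectedComponentsWithStats((m&(W[...,2]>h)&(W[...,2]<45)&(np.hypot(W[...,0]-397,W[...,1]-326)<85)).astype(np.uint8))
    i=1+np.argmax(s[1:,4]);q=W[l==i];print(h,np.percentile(q[:,2],97),cv2.minAreaRect(q[:,:2].astype(np.float32)),cc[i])
go((397,325.7,50,.494))
```

```text
bench [-0.97902725 -0.12346889  0.64488728 22.20162631] tcp px [321.20429745 180.03520843]
10 26.888585750078164 ((402.8269348144531, 331.8026428222656), (111.73393249511719, 60.04594039916992), 28.077592849731445) [318.50527404 175.15015512]
19 26.957618566808396 ((402.8265380859375, 331.80242919921875), (111.73300170898438, 60.04594039916992), 28.077592849731445) [318.46515474 176.93172691]
t 1.3 pos [396.6 326.8 200.3] yaw 0.496 tilt [0.0001 0.0002] w 85.3 j [ 1.01  0.22 -0.31 -0.   -1.04  1.06]
cm [-0.02  0.11 15.03] turn 0.002 dist 150
```

View pics/w1.png

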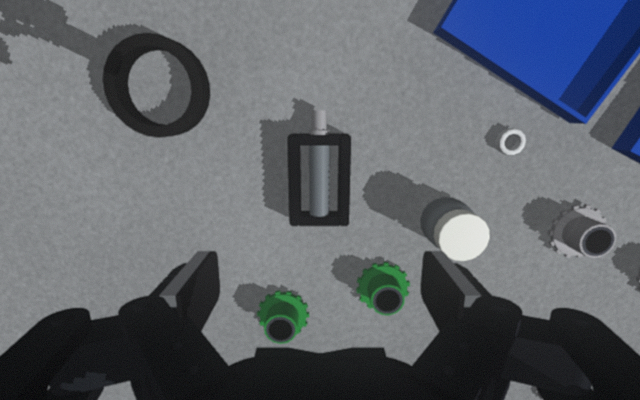

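The wrist view puts the pedal at (319,178), clear of the fingers. By wrist depth the origin is near (393,327), about 4 mm from the top camera's estimate. I'll descend and grip.

```bash
python3 -c "
from h import *
go((393.1,326.6,2,.490))"
```

```text
t 1.3 pos [396.6 326.8 200.3] yaw 0.496 tilt [0.0001 0.0002] w 85.3 j [ 1.01  0.22 -0.31 -0.   -1.04  1.06]
cm [-0.32 -0.15 19.83] turn 0.006 dist 198
```

>>> move_arm(moves=[{"gripper": 1,"xyz": [-0.32,-0.15,6],"angular": [0,0,0.006]},{"gripper": 1,"xyz": [-0.32,-0.15,12],"angular": [0,0,0.006]},{"gripper": 1,"xyz": [-0.32,-0.15,16],"angular": [0,0,0.006]},{"gripper": 1,"xyz": [-0.32,-0.15,18.5],"angular": [0,0,0.006]},{"gripper": 1,"xyz": [-0.32,-0.15,19.8],"angular": [0,0,0.006]},{"gripper": 1,"xyz": [-0.32,-0.15,19.8],"angular": [0,0,0.006]},{"gripper": -1,"xyz": [-0.32,-0.15,19.8],"angular": [0,0,0.006]},{"gripper": -1,"xyz": [-0.32,-0.15,19.8],"angular": [0,0,0.006]},{"gripper": -1,"xyz": [-0.32,-0.15,19.8],"angular": [0,0,0.006]},{"gripper": -1,"xyz": [-0.32,-0.15,19.8],"angular": [0,0,0.006]}])

```text
clock: 2.52
position: [394.2, 326.5, 3.9]
ee_rot: [0.97, 0.242, 0.001, -0.001]
contact_force: [-0.3, 0.1, 6.8]
gripper_width: 58.7
```

```bash
python3 -c "
from h import *
go((393,326.6,150,.490),(634,-212,150,-1.56))
z=np.load('top0.npz')
W=z['W']
for u,v in((244,180),(381,185)):print(W[v-6,u],W[v,u])"
```

```text
t 2.5 pos [394.2 326.5   3.9] yaw 0.489 tilt [0.0019 0.0027] w 58.7 j [ 1.01  0.49 -0.53  0.   -0.55  1.05]
cm [ -0.06  -0.08 -14.61] turn -0.001 dist 146
cm [ -4.07  58.79 -14.7 ] turn 2.049 dist 607
[531.24444745 177.55443437  11.32772528] [516.58842515 177.41049735   6.09620893]
[ 530.58466242 -175.89317169   11.30893376] [ 516.80282589 -177.56971872    1.15538533]
```

>>> move_arm(moves=[{"gripper": -1,"xyz": [0,0,-4],"angular": [0,0,0]},{"gripper": -1,"xyz": [0,0,-9],"angular": [0,0,0]},{"gripper": -1,"xyz": [0,0,-14.7],"angular": [0,0,0]},{"gripper": -1,"xyz": [-0.4,5.9,-14.7],"angular": [0,0,0.18]},{"gripper": -1,"xyz": [-0.8,11.8,-14.7],"angular": [0,0,0.36]},{"gripper": -1,"xyz": [-1.2,17.7,-14.7],"angular": [0,0,0.54]},{"gripper": -1,"xyz": [-1.6,23.5,-14.7],"angular": [0,0,0.72]},{"gripper": -1,"xyz": [-2.0,29.4,-14.7],"angular": [0,0,0.9]},{"gripper": -1,"xyz": [-2.5,35.3,-14.7],"angular": [0,0,1.08]},{"gripper": -1,"xyz": [-2.5,35.3,-14.7],"angular": [0,0,1.08]}])

```text
clock: 3.78
position: [537.4, -1.6, 148.9]
ee_rot: [0.955, -0.295, -0.0, 0.0]
contact_force: [0.1, -0.0, -2.8]
gripper_width: 58.8
```

```bash
python3 -c "
from h import *
go((634,-212,150,-1.56))"
```

```text
t 3.8 pos [537.4  -1.6 148.9] yaw -0.599 tilt [-0.0006 -0.0001] w 58.8 j [ 0.3   0.31 -0.32 -0.   -0.93  0.67]
cm [19.84 11.93 -0.11] turn 0.961 dist 232
```

>>> move_arm(moves=[{"gripper": -1,"xyz": [5,3,0],"angular": [0,0,0.18]},{"gripper": -1,"xyz": [10,6,0],"angular": [0,0,0.36]},{"gripper": -1,"xyz": [15,9,0],"angular": [0,0,0.54]},{"gripper": -1,"xyz": [19.8,11.9,0],"angular": [0,0,0.72]},{"gripper": -1,"xyz": [19.8,11.9,0],"angular": [0,0,0.9]},{"gripper": -1,"xyz": [19.8,11.9,0],"angular": [0,0,0.96]},{"gripper": -1,"xyz": [19.8,11.9,0],"angular": [0,0,0.96]}])

```text
clock: 4.65
position: [634.6, -206.5, 148.9]
ee_rot: [0.714, -0.7, -0.001, 0.0]
contact_force: [-0.4, 0.6, -1.9]
gripper_width: 58.7
```

Run:
```python
from h import *
im,d,c=grab("wrist");W=world(d,c);cv2.imwrite("pics/w2.png",im);np.savez("w2.npz",im=im,d=d,W=W)
hsv=cv2.cvtColor(im,cv2.COLOR_BGR2HSV);B=(hsv[...,0]>100)&(hsv[...,0]<130)&(hsv[...,1]>120)&(d>0)
for nm,m in(("rim",B&(W[...,2]>17)&(W[...,2]<26)),("floor",B&(W[...,2]>1)&(W[...,2]<9))):
    k,l,s,cc=cv2.connectedComponentsWithStats(m.astype(np.uint8));
    for i in range(1,k):
        if s[i,4]>800:q=W[l==i];print(nm,s[i],q.min(0).round(1),q.max(0).round(1),cv2.minAreaRect(q[:,:2].astype(np.float32)))
go((634,-212,50,-1.56))
```

```text
rim [ 149   70  269  177 4969] [ 560.2 -302.2   17. ] [ 767.  -156.6   26. ] ((662.2935180664062, -229.9446563720703), (205.3995819091797, 141.80641174316406), 2.5272676944732666)
floor [  246    77   162   129 11013] [ 564.5 -298.5    1.4] [ 694.8 -192.9    9. ] ((629.6021728515625, -244.58018493652344), (128.82225036621094, 105.65167999267578), 1.012326717376709)
floor [ 277  193   20   66 1197] [ 654.7 -201.     2. ] [ 671.9 -139.7    8.7] ((663.494140625, -170.23443603515625), (16.514883041381836, 61.34968566894531), 1.4483304023742676)
floor [ 343  193   20   66 1201] [ 595.1 -202.1    1.9] [ 612.9 -141.1    9. ] ((603.907470703125, -171.68130493164062), (16.827619552612305, 61.23863220214844), 1.1147609949111938)
t 4.7 pos [ 634.7 -206.4  149.1] yaw -1.550 tilt [-0.0006  0.0004] w 58.7 j [-0.07  0.52  0.01 -0.   -1.06  0.09]
cm [0.56 0.08 9.91] turn 0.01 dist 99
```

View pics/w2.png

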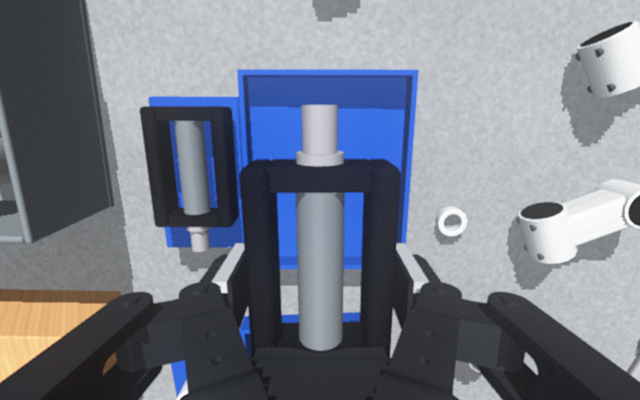

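The wrist view shows the pedal held square. The tray pocket spans columns 240–415, with its centre at x≈630, y≈-220. I'll set the pedal's origin at about (630,-209).

```bash
python3 -c "
from h import *
go((630,-209,8.5,-1.555))"
```

```text
t 4.7 pos [ 634.7 -206.4  149.1] yaw -1.550 tilt [-0.0006  0.0004] w 58.7 j [-0.07  0.52  0.01 -0.   -1.06  0.09]
cm [ 0.26  0.47 14.06] turn 0.005 dist 141
```

>>> move_arm(moves=[{"gripper": -1,"xyz": [0.26,0.47,4],"angular": [0,0,0.005]},{"gripper": -1,"xyz": [0.26,0.47,9],"angular": [0,0,0.005]},{"gripper": -1,"xyz": [0.26,0.47,12],"angular": [0,0,0.005]},{"gripper": -1,"xyz": [0.26,0.47,13.4],"angular": [0,0,0.005]},{"gripper": -1,"xyz": [0.26,0.47,14.0],"angular": [0,0,0.005]},{"gripper": -1,"xyz": [0.26,0.47,14.0],"angular": [0,0,0.005]},{"gripper": 0.75,"xyz": [0.26,0.47,14.0],"angular": [0,0,0.005]},{"gripper": 0.75,"xyz": [0.26,0.47,14.0],"angular": [0,0,0.005]},{"gripper": 0.75,"xyz": [0.26,0.47,14.0],"angular": [0,0,0.005]}])

```text
clock: 5.82
position: [630.9, -210.0, 10.2]
ee_rot: [0.712, -0.702, 0.001, -0.0]
contact_force: [-0.3, 1.0, 0.4]
gripper_width: 74.6
```

```bash
python3 -c "
from h import *
go((630,-209,150,-1.555),(410,-188,200,.433-np.pi),(386,-328,200,.52-np.pi))"
```

```text
t 5.8 pos [ 630.9 -210.    10.2] yaw -1.557 tilt [ 0.0016 -0.0002] w 74.6 j [-0.08  0.66 -0.13  0.   -0.78  0.09]
cm [ -0.1    0.06 -13.98] turn -0.002 dist 140
cm [ -2.5   22.02 -19.01] turn 1.152 dist 292
cm [ 11.46  24.62 -19.02] turn 1.065 dist 332
```

>>> move_arm(moves=[{"gripper": 0.75,"xyz": [0,0,-5],"angular": [0,0,0]},{"gripper": 1,"xyz": [0,0,-10],"angular": [0,0,0]},{"gripper": 1,"xyz": [0,4,-14],"angular": [0,0,0.18]},{"gripper": 1,"xyz": [-0.8,9,-17],"angular": [0,0,0.36]},{"gripper": 1,"xyz": [-1.6,14,-19],"angular": [0,0,0.54]},{"gripper": 1,"xyz": [-2.5,19,-19],"angular": [0,0,0.72]},{"gripper": 1,"xyz": [-2.5,22,-19],"angular": [0,0,0.9]},{"gripper": 1,"xyz": [-2.5,22,-19],"angular": [0,0,1.08]},{"gripper": 1,"xyz": [-2.5,22,-19],"angular": [0,0,1.15]},{"gripper": 1,"xyz": [-2.5,22,-19],"angular": [0,0,1.15]}])

```text
clock: 7.08
position: [410.0, -188.0, 199.8]
ee_rot: [-0.216, 0.976, -0.0, 0.0]
contact_force: [0.2, 0.2, -0.9]
gripper_width: 85.2
```

```bash
cat >> h.py <<'E'
def near(W,d,x,y,r,hs,hmax=50):
    for h in hs:
        k,l,s,cc=cv2.connectedComponentsWithStats(((d>0)&(W[...,2]>h)&(W[...,2]<hmax)&(np.hypot(W[...,0]-x,W[...,1]-y)<r)).astype(np.uint8))
        if k<2: print("none",h); continue
        i=1+np.argmax(s[1:,4]);q=W[l==i];r2=cv2.minAreaRect(q[:,:2].astype(np.float32))
        print(h,s[i],"zmax %.1f"%np.percentile(q[:,2],97),np.round(r2[0],1),np.round(r2[1],1),round(r2[2],1))
E
python3 - <<'E'
from h import *
im,d,c=grab("wrist");W=world(d,c);cv2.imwrite("pics/w3.png",im);np.savez("w3.npz",im=im,d=d,W=W)
near(W,d,406,-188,65,(6,20));near(W,d,383,-328,65,(6,20))
t,dt,_=grab("top");cv2.imwrite("pics/t3.png",t)
cv2.imwrite("pics/w3t.png",np.vstack([cv2.resize(im,(480,300)),cv2.resize(t,(480,300))]))
go((406,-188,200,.433-np.pi))
E
```

```text
6 [ 298  123   45  107 3656] zmax 37.3 [ 407.3 -188.3] [101.6  42.5] 23.7
20 [ 298  124   45  106 3624] zmax 37.3 [ 407.3 -188.3] [101.5  42.5] 23.7
6 [ 155   27   71  124 5401] zmax 37.4 [ 386.1 -328.8] [102.3  42.7] 30.7
20 [ 155   27   69  124 4930] zmax 37.5 [ 386.2 -329.4] [101.8  42.6] 31.7
t 7.2 pos [ 410.1 -188.   199.5] yaw -2.706 tilt [ 0.0005 -0.    ] w 85.6 j [-0.07  0.11 -0.45  0.   -1.01 -1.07]
cm [ 0.37  0.17 -0.05] turn 0.003 dist 4
```

View pics/w3t.png

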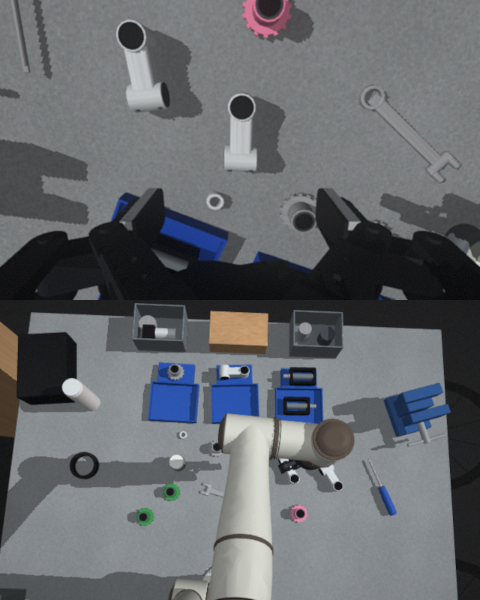

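The wrist half shows both stems, at about (241,132) and (140,65) in the 480-wide picture. The top half shows the pedal in its tray at (297,406). Stem 1 is at (407,-188), axis 0.414 rad.

```bash
python3 -c "
from h import *
go((407.3,-188.3,4,.414-np.pi))"
```

```text
t 7.2 pos [ 410.1 -188.   199.5] yaw -2.706 tilt [ 0.0005 -0.    ] w 85.6 j [-0.07  0.11 -0.45  0.   -1.01 -1.07]
cm [ 0.27  0.09 19.55] turn 0.022 dist 196
```

>>> move_arm(moves=[{"gripper": 1,"xyz": [0.27,0.09,6],"angular": [0,0,0.022]},{"gripper": 1,"xyz": [0.27,0.09,12],"angular": [0,0,0.022]},{"gripper": 1,"xyz": [0.27,0.09,16],"angular": [0,0,0.022]},{"gripper": 1,"xyz": [0.27,0.09,18.5],"angular": [0,0,0.022]},{"gripper": 1,"xyz": [0.27,0.09,19.5],"angular": [0,0,0.022]},{"gripper": 1,"xyz": [0.27,0.09,19.5],"angular": [0,0,0.022]},{"gripper": -1,"xyz": [0.27,0.09,19.5],"angular": [0,0,0.022]},{"gripper": -1,"xyz": [0.27,0.09,19.5],"angular": [0,0,0.022]},{"gripper": -1,"xyz": [0.27,0.09,19.5],"angular": [0,0,0.022]},{"gripper": -1,"xyz": [0.27,0.09,19.5],"angular": [0,0,0.022]}])

```text
clock: 8.43
position: [407.7, -188.3, 5.1]
ee_rot: [-0.205, 0.979, -0.0, 0.001]
contact_force: [-1.2, 0.9, 5.2]
gripper_width: 27.0
```

```bash
python3 -c "
from h import *
go((407.3,-188.3,140,.414-np.pi),(633,-36,140,.062-np.pi))"
```

```text
t 8.4 pos [ 407.7 -188.3    5.1] yaw -2.728 tilt [ 0.0014 -0.0002] w 27.0 j [-0.07  0.41 -0.68  0.   -0.47 -1.09]
cm [ 2.000e-02  1.000e-02 -1.349e+01] turn -0.001 dist 135
cm [-26.76   4.89 -13.46] turn 0.351 dist 304
```

>>> move_arm(moves=[{"gripper": -1,"xyz": [0,0,-4],"angular": [0,0,0]},{"gripper": -1,"xyz": [0,0,-9],"angular": [0,0,0]},{"gripper": -1,"xyz": [-3,0.5,-13.5],"angular": [0,0,0]},{"gripper": -1,"xyz": [-8.8,1.6,-13.5],"angular": [0,0,0.1]},{"gripper": -1,"xyz": [-14.6,2.7,-13.5],"angular": [0,0,0.2]},{"gripper": -1,"xyz": [-20.5,3.8,-13.5],"angular": [0,0,0.3]},{"gripper": -1,"xyz": [-25,4.6,-13.5],"angular": [0,0,0.35]},{"gripper": -1,"xyz": [-26.8,4.9,-13.5],"angular": [0,0,0.35]},{"gripper": -1,"xyz": [-26.8,4.9,-13.5],"angular": [0,0,0.35]}])

```text
clock: 9.55
position: [633.2, -35.0, 138.3]
ee_rot: [-0.032, 0.999, 0.0, -0.001]
contact_force: [-0.8, -1.1, -1.2]
gripper_width: 26.8
```

```bash
cat >> h.py <<'E'
def tray(im,d,W):
    hsv=cv2.cvtColor(im,cv2.COLOR_BGR2HSV);B=(hsv[...,0]>100)&(hsv[...,0]<130)&(hsv[...,1]>120)&(d>0)
    for nm,m in(("rim",B&(W[...,2]>17)&(W[...,2]<26)),("floor",B&(W[...,2]>1)&(W[...,2]<9))):
        k,l,s,cc=cv2.connectedComponentsWithStats(m.astype(np.uint8))
        for i in range(1,k):
            if s[i,4]>800:q=W[l==i];print(nm,s[i],q.min(0).round(1),q.max(0).round(1),cv2.minAreaRect(q[:,:2].astype(np.float32)))
E
python3 - <<'E'
from h import *
im,d,c=grab("wrist");W=world(d,c);cv2.imwrite("pics/w4.png",im)
tray(im,d,W)
go((633,-36,50,.062-np.pi))
E
```

```text
rim [   0   81  197  216 5904] [ 559.7 -298.5   17. ] [ 731.4 -136.    25.9] ((646.4129638671875, -217.83026123046875), (171.29127502441406, 162.54539489746094), 0.7780811786651611)
rim [ 263  111  220  184 4030] [561.5 -81.6  17. ] [715.   89.2  24. ] ((641.8138427734375, 4.3251800537109375), (152.53184509277344, 164.28469848632812), 3.2938075065612793)
rim [ 508  116  132  240 6257] [560.6 130.5  17. ] [767.2 255.   25.7] ((662.02490234375, 177.18963623046875), (218.7616424560547, 108.42731475830078), 18.0734920501709)
floor [    0    87   189   163 17374] [ 563.9 -299.4    1.1] [ 695.2 -146.3    9. ] ((629.7169799804688, -223.65789794921875), (129.1359405517578, 152.21580505371094), 1.1153701543807983)
floor [  270   116   200   152 17849] [565.5 -78.3   1.3] [696.4  85.4   9. ] ((634.2131958007812, 3.7884674072265625), (128.4808349609375, 157.39768981933594), 3.3384196758270264)
floor [499 116  44 157 888] [561.1 130.4   1. ] [696.1 135.8   9. ] ((628.5802612304688, 132.98577880859375), (2.6163477897644043, 134.9692840576172), 88.50662994384766)
floor [  519   122   121   159 15320] [564.9 145.4   1.4] [696.1 258.7   9. ] ((630.6214599609375, 203.29901123046875), (113.27534484863281, 129.271240234375), 88.84840393066406)
t 9.6 pos [632.3 -35.7 138.5] yaw -3.079 tilt [-0.002   0.0001] w 27.0 j [ 0.2   0.47 -0.09 -0.   -1.   -1.71]
cm [-0.08 -0.04  8.85] turn 0.001 dist 88
```

View pics/w4.png

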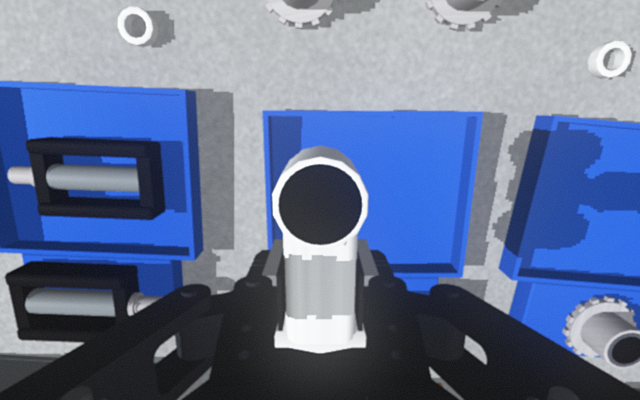

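The stem tray pocket is centred at (634,4), yaw 0.058 rad, and the stem is held square. The pedal lies flat in its tray. I'll place stem 1 at tray y≈-37.

```bash
python3 -c "
from h import *
go((635,-33,9,.058-np.pi))"
```

```text
t 9.6 pos [632.3 -35.7 138.5] yaw -3.079 tilt [-0.002   0.0001] w 27.0 j [ 0.2   0.47 -0.09 -0.   -1.   -1.71]
cm [-0.31  0.25 12.95] turn 0.005 dist 130
```

>>> move_arm(moves=[{"gripper": -1,"xyz": [-0.3,0.25,5],"angular": [0,0,0.005]},{"gripper": -1,"xyz": [-0.3,0.25,9.5],"angular": [0,0,0.005]},{"gripper": -1,"xyz": [-0.3,0.25,12],"angular": [0,0,0.005]},{"gripper": -1,"xyz": [-0.3,0.25,12.9],"angular": [0,0,0.005]},{"gripper": -1,"xyz": [-0.3,0.25,12.9],"angular": [0,0,0.005]},{"gripper": 0.05,"xyz": [-0.3,0.25,12.9],"angular": [0,0,0.005]},{"gripper": 0.05,"xyz": [-0.3,0.25,12.9],"angular": [0,0,0.005]},{"gripper": 0.05,"xyz": [-0.3,0.25,12.9],"angular": [0,0,0.005]},{"gripper": 0.05,"xyz": [-0.3,0.25,8],"angular": [0,0,0]},{"gripper": 0.05,"xyz": [-0.3,0.25,3],"angular": [0,0,0]}])

```text
clock: 10.85
position: [635.5, -33.3, 110.0]
ee_rot: [-0.032, 1.0, -0.0, -0.001]
contact_force: [1.5, -0.5, -0.1]
gripper_width: 44.8
```

```bash
python3 -c "
from h import *
go((386.1,-329,150,.542-np.pi))"
```

```text
t 10.8 pos [635.5 -33.3 110. ] yaw -3.079 tilt [-0.0016 -0.0005] w 44.8 j [ 0.2   0.51 -0.12  0.   -0.95 -1.71]
cm [ 26.76 -27.94  -3.95] turn -0.479 dist 389
```

>>> move_arm(moves=[{"gripper": 0.05,"xyz": [3,-3,-4],"angular": [0,0,0]},{"gripper": 1,"xyz": [7.3,-7.5,-4],"angular": [0,0,-0.1]},{"gripper": 1,"xyz": [11.5,-12,-4],"angular": [0,0,-0.2]},{"gripper": 1,"xyz": [15.7,-16.4,-4],"angular": [0,0,-0.3]},{"gripper": 1,"xyz": [20,-20.8,-4],"angular": [0,0,-0.4]},{"gripper": 1,"xyz": [24,-25,-4],"angular": [0,0,-0.479]},{"gripper": 1,"xyz": [26.7,-27.9,-4],"angular": [0,0,-0.479]},{"gripper": 1,"xyz": [26.7,-27.9,-4],"angular": [0,0,-0.479]},{"gripper": 1,"xyz": [26.7,-27.9,-4],"angular": [0,0,-0.479]}])

```text
clock: 11.98
position: [387.2, -328.4, 149.6]
ee_rot: [-0.267, 0.964, -0.0, 0.0]
contact_force: [-0.8, 0.7, 0.5]
gripper_width: 85.4
```

Run:
```python
from h import *
im,d,c=grab("wrist");W=world(d,c)
near(W,d,386,-329,65,(6,20,30))
go((386.1,-329,4,.542-np.pi))
```

```text
6 [ 294  126   52  125 5033] zmax 37.3 [ 385.4 -330. ] [101.3  42.7] 31.2
20 [ 294  127   52  124 4981] zmax 37.3 [ 385.4 -330. ] [101.3  42.7] 31.2
30 [ 294  128   52  123 4646] zmax 37.3 [ 385.4 -330.8] [99.7 42.1] 32.3
t 12.0 pos [ 387.5 -328.1  149.5] yaw -2.599 tilt [ 0.0006 -0.0002] w 85.4 j [-0.38  0.27 -0.39 -0.   -0.91 -0.65]
cm [ 0.17 -0.   14.55] turn 0.001 dist 145
```

>>> move_arm(moves=[{"gripper": 1,"xyz": [0.23,0,5],"angular": [0,0,0]},{"gripper": 1,"xyz": [0.23,0,10],"angular": [0,0,0]},{"gripper": 1,"xyz": [0.23,0,13],"angular": [0,0,0]},{"gripper": 1,"xyz": [0.23,0,14.5],"angular": [0,0,0]},{"gripper": 1,"xyz": [0.23,0,14.5],"angular": [0,0,0]},{"gripper": -1,"xyz": [0.23,0,14.5],"angular": [0,0,0]},{"gripper": -1,"xyz": [0.23,0,14.5],"angular": [0,0,0]},{"gripper": -1,"xyz": [0.23,0,14.5],"angular": [0,0,0]},{"gripper": -1,"xyz": [0.23,0,14.5],"angular": [0,0,0]}])

```text
clock: 13.15
position: [385.7, -330.0, 5.3]
ee_rot: [-0.268, 0.963, -0.001, 0.001]
contact_force: [-0.3, 0.4, 5.2]
gripper_width: 26.8
```

```bash
python3 -c "
from h import *
go((387,-329,140,.542-np.pi),(632,41,140,.058-np.pi),(632,41,9,.058-np.pi))"
```

```text
t 13.2 pos [ 385.7 -330.     5.3] yaw -2.599 tilt [ 0.0019 -0.001 ] w 26.8 j [-0.39  0.48 -0.54  0.   -0.55 -0.64]
cm [-1.800e-01 -1.000e-02 -1.347e+01] turn 0.0 dist 135
cm [-40.26  19.05 -13.46] turn 0.484 dist 465
cm [-40.24  19.07  -0.36] turn 0.484 dist 445
```

>>> move_arm(moves=[{"gripper": -1,"xyz": [0,0,-4],"angular": [0,0,0]},{"gripper": -1,"xyz": [0,0,-9],"angular": [0,0,0]},{"gripper": -1,"xyz": [-3,1.4,-13.5],"angular": [0,0,0]},{"gripper": -1,"xyz": [-8.4,4,-13.5],"angular": [0,0,0.1]},{"gripper": -1,"xyz": [-13.8,6.5,-13.5],"angular": [0,0,0.2]},{"gripper": -1,"xyz": [-19.2,9.1,-13.5],"angular": [0,0,0.3]},{"gripper": -1,"xyz": [-24.6,11.7,-13.5],"angular": [0,0,0.4]},{"gripper": -1,"xyz": [-30,14.2,-13.5],"angular": [0,0,0.484]},{"gripper": -1,"xyz": [-35.4,16.8,-13.5],"angular": [0,0,0.484]},{"gripper": -1,"xyz": [-39,18.5,-13.5],"angular": [0,0,0.484]}])

```text
clock: 14.4
position: [624.2, 32.4, 138.5]
ee_rot: [-0.03, 1.0, 0.0, -0.001]
contact_force: [0.3, 0.2, -1.5]
gripper_width: 27.1
```

Run:
```python
from h import *
im,d,c=grab("wrist");W=world(d,c);cv2.imwrite("pics/w5.png",im)
tray(im,d,W)
go((632,41,9,.058-np.pi))
```

```text
rim [   0   94  118  243 5521] [ 559.8 -234.3   17. ] [ 765.5 -135.3   25.9] ((663.0514526367188, -185.3003692626953), (205.27816772460938, 98.99236297607422), 0.9672675132751465)
rim [ 172  118  219  177 3621] [561.3 -81.7  17. ] [716.5  87.6  24.2] ((639.4815063476562, 3.9586715698242188), (147.13291931152344, 163.88836669921875), 3.412156581878662)
rim [ 430  122  210  233 6855] [560.7 130.9  17. ] [758.5 296.9  24. ] ((659.8169555664062, 214.24826049804688), (165.57034301757812, 194.4840545654297), 88.57832336425781)
floor [104  99  24 161 942] [ 560.1 -139.9    1. ] [ 695.  -135.7    9. ] ((627.5370483398438, -137.97860717773438), (134.92787170410156, 2.709538221359253), 1.0906933546066284)
floor [   0  100  108  156 8605] [ 564.1 -247.6    1.5] [ 694.1 -149.8    9. ] ((629.2894897460938, -199.8524169921875), (128.79550170898438, 97.69674682617188), 1.079468011856079)
floor [  184   123   198   149 10326] [565.7 -78.7   1.5] [702.5  84.    9. ] ((634.2380981445312, 3.1248245239257812), (127.31710815429688, 157.58453369140625), 3.7398481369018555)
floor [  438   128   202   159 25794] [565.3 141.5   1.2] [697.2 295.6   9. ] ((631.3391723632812, 219.11831665039062), (152.00213623046875, 128.7832794189453), 88.53579711914062)
t 14.4 pos [627.1  35.6 138.3] yaw -3.080 tilt [0.0025 0.0011] w 27.2 j [ 0.31  0.46 -0.11 -0.   -0.99 -1.82]
cm [-0.48  0.5  12.94] turn 0.004 dist 130
```

View pics/w5.png

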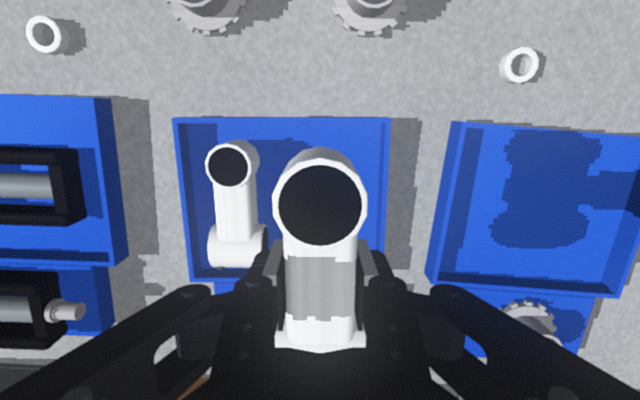

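Stem 1 lies square in the left half of the pocket at (232,205). The arm was still moving at that reading, so I'll settle above the spot first.

>>> move_arm(moves=[{"gripper": -1,"xyz": [-0.8,1.0,4],"angular": [0,0,0]},{"gripper": -1,"xyz": [-0.8,1.0,6],"angular": [0,0,0]},{"gripper": -1,"xyz": [-0.8,1.0,6],"angular": [0,0,0]}])

```text
clock: 14.82
position: [629.0, 39.9, 76.7]
ee_rot: [-0.029, 1.0, -0.001, -0.003]
contact_force: [-0.1, 0.1, -1.4]
gripper_width: 27.1
```

```bash
python3 -c "
from h import *
go((632,41,9,.058-np.pi))"
```

```text
t 14.8 pos [629.   39.9  76.7] yaw -3.084 tilt [-0.0061 -0.0014] w 27.1 j [ 0.32  0.54 -0.16 -0.   -0.88 -1.83]
cm [-0.35  0.1   6.77] turn -0.001 dist 68
```

>>> move_arm(moves=[{"gripper": -1,"xyz": [-0.3,0.1,3],"angular": [0,0,0]},{"gripper": -1,"xyz": [-0.3,0.1,5.5],"angular": [0,0,0]},{"gripper": -1,"xyz": [-0.3,0.1,6.7],"angular": [0,0,0]},{"gripper": -1,"xyz": [-0.3,0.1,6.7],"angular": [0,0,0]},{"gripper": 0.05,"xyz": [-0.3,0.1,6.7],"angular": [0,0,0]},{"gripper": 0.05,"xyz": [-0.3,0.1,6.7],"angular": [0,0,0]},{"gripper": 0.05,"xyz": [-0.3,0.1,6.7],"angular": [0,0,0]},{"gripper": 0.05,"xyz": [-0.3,0.1,2],"angular": [0,0,0]},{"gripper": 0.05,"xyz": [-0.3,0.1,-3],"angular": [0,0,0]},{"gripper": 0.05,"xyz": [-0.3,0.1,-8],"angular": [0,0,0]}])

```text
clock: 16.08
position: [634.0, 41.6, 161.3]
ee_rot: [-0.029, 1.0, 0.0, 0.0]
contact_force: [1.6, 0.3, -0.6]
gripper_width: 44.9
```

```bash
python3 -c "
from h import *
go((478,-60,170,-3.084),(473,-60,170,-2.6))"
```

```text
t 16.1 pos [634.   41.6 161.3] yaw -3.084 tilt [0.0005 0.    ] w 44.9 j [ 0.32  0.46 -0.06  0.   -1.05 -1.83]
cm [16.16 -9.24 -0.88] turn 0.0 dist 186
cm [16.66 -9.21 -0.88] turn -0.484 dist 191
```

>>> move_arm(moves=[{"gripper": 0.5,"xyz": [5,-3,-0.8],"angular": [0,0,0]},{"gripper": 0.5,"xyz": [10.5,-6,-0.8],"angular": [0,0,0]},{"gripper": 0.5,"xyz": [15,-8.5,-0.8],"angular": [0,0,0]},{"gripper": 0.5,"xyz": [16.2,-9.2,-0.8],"angular": [0,0,0]},{"gripper": 0.5,"xyz": [16.2,-9.2,-0.8],"angular": [0,0,0]},{"gripper": 0.5,"xyz": [16.2,-9.2,-0.8],"angular": [0,0,0]}])

```text
clock: 16.82
position: [479.1, -59.0, 167.6]
ee_rot: [-0.029, 1.0, -0.0, 0.001]
contact_force: [0.9, -0.0, -0.0]
gripper_width: 64.2
```

Run:
```python
from h import *
im,d,c=grab("wrist");W=world(d,c);cv2.imwrite("pics/w6.png",im)
for x,y in((477,-60),(471,58)):near(W,d,x,y,45,(5,14,25))
go((477,-60,13,-3.084))
```

```text
5 [ 288  153   64   64 2830] zmax 35.3 [480.4 -59.5] [59.  57.8] 25.4
14 [ 299  167   42   45 1469] zmax 35.5 [480.  -59.4] [35.1 34.7] 3.3
25 [ 299  170   42   42 1396] zmax 35.5 [480.1 -59.4] [35.  34.7] 2.4
5 [ 416  154   66   63 3009] zmax 35.4 [472.7  56.2] [52.8 58.6] 59.2
14 [ 432  168   49   45 1688] zmax 35.6 [474.2  58.2] [35.6 35.3] 12.1
25 [ 436  170   45   43 1493] zmax 35.6 [474.3  58.2] [35.6 35.3] 12.1
t 16.9 pos [479.  -58.9 167.4] yaw -3.083 tilt [ 0.0008 -0.    ] w 63.8 j [ 0.22  0.2  -0.43  0.   -0.94 -1.73]
cm [ 0.22 -0.09 15.44] turn 0.001 dist 154
```

View pics/w6.png

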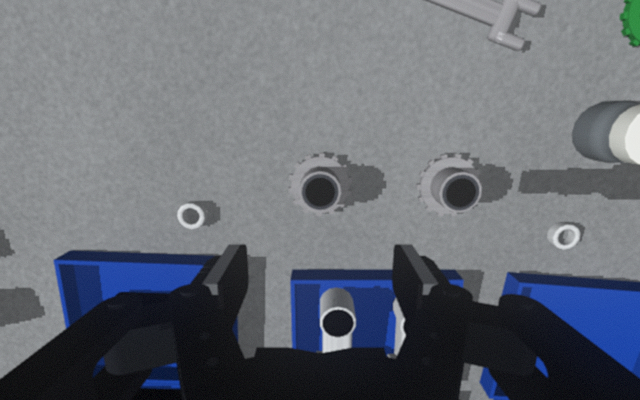

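The freewheels are at (480,-59.5) and (474,58), with the heights and diameters expected. I'll grip the first.

>>> move_arm(moves=[{"gripper": 0.5,"xyz": [-0.1,-0.05,5],"angular": [0,0,0]},{"gripper": 0.5,"xyz": [-0.1,-0.05,10],"angular": [0,0,0]},{"gripper": 0.5,"xyz": [-0.1,-0.05,14],"angular": [0,0,0]},{"gripper": 0.5,"xyz": [-0.1,-0.05,15.5],"angular": [0,0,0]},{"gripper": 0.5,"xyz": [-0.1,-0.05,15.5],"angular": [0,0,0]},{"gripper": -1,"xyz": [-0.1,-0.05,15.5],"angular": [0,0,0]},{"gripper": -1,"xyz": [-0.1,-0.05,15.5],"angular": [0,0,0]},{"gripper": -1,"xyz": [-0.1,-0.05,15.5],"angular": [0,0,0]}])

```text
clock: 17.88
position: [479.9, -59.6, 13.5]
ee_rot: [-0.029, 1.0, 0.0, 0.002]
contact_force: [-0.2, 2.4, 2.8]
gripper_width: 34.1
```

```bash
python3 -c "
from h import *
go((631,177.5,150,-.026-np.pi),(631,177.5,18,-.026-np.pi))"
```

```text
t 17.9 pos [479.9 -59.6  13.5] yaw -3.083 tilt [0.0033 0.0006] w 34.1 j [ 0.21  0.44 -0.59  0.   -0.54 -1.73]
cm [-16.51  22.8  -13.59] turn 0.084 dist 313
cm [-16.47  22.79  -0.39] turn 0.084 dist 281
```

>>> move_arm(moves=[{"gripper": -1,"xyz": [0,0,-4],"angular": [0,0,0]},{"gripper": -1,"xyz": [0,0,-9],"angular": [0,0,0]},{"gripper": -1,"xyz": [-2,2.8,-13.5],"angular": [0,0,0]},{"gripper": -1,"xyz": [-5.2,7.2,-13.5],"angular": [0,0,0.084]},{"gripper": -1,"xyz": [-8.6,11.9,-13.5],"angular": [0,0,0.084]},{"gripper": -1,"xyz": [-12,16.6,-13.5],"angular": [0,0,0.084]},{"gripper": -1,"xyz": [-15,20.7,-13.5],"angular": [0,0,0.084]},{"gripper": -1,"xyz": [-16.5,22.8,-13.5],"angular": [0,0,0.084]},{"gripper": -1,"xyz": [-16.5,22.8,-13.5],"angular": [0,0,0.084]},{"gripper": -1,"xyz": [-16.5,22.8,-13.5],"angular": [0,0,0.084]}])

```text
clock: 19.12
position: [629.3, 176.5, 146.7]
ee_rot: [0.013, 1.0, -0.0, -0.001]
contact_force: [-0.6, 0.0, -1.6]
gripper_width: 34.1
```

Run:
```python
from h import *
im,d,c=grab("wrist");W=world(d,c);cv2.imwrite("pics/w7.png",im)
tray(im,d,W)
go((631,177.5,17.5,-.026-np.pi))
```

```text
rim [ 264  108  214  187 3660] [560.9 133.1  17. ] [724.3 298.9  24. ] ((642.9039916992188, 215.02976989746094), (164.43084716796875, 159.64886474609375), 88.46956634521484)
rim [   0  110  224  206 7279] [561.  -80.1  17. ] [736.8  89.5  26. ] ((649.4546508789062, 4.437339782714844), (167.7709503173828, 164.9989471435547), 3.382000684738159)
rim [295 314  53  24 874] [740.3 149.9  19.8] [766.8 197.7  25.5] ((753.9735107421875, 174.21896362304688), (48.259498596191406, 24.866792678833008), 86.82098388671875)
floor [  271   113   194   148 21089] [564.8 136.4   1.1] [697.1 294.8   9. ] ((631.251220703125, 215.14242553710938), (157.1056365966797, 128.68960571289062), 88.46918487548828)
floor [    7   117   209   158 10059] [565.9 -79.4   1.5] [702.8  79.6   9. ] ((634.1578979492188, -0.08914947509765625), (128.9325714111328, 151.95663452148438), 3.486619472503662)
t 19.2 pos [629.4 176.2 147. ] yaw 3.115 tilt [-0.0014 -0.0004] w 34.0 j [ 0.52  0.5  -0.03 -0.   -1.05 -2.12]
cm [-0.18  0.14 12.95] turn 6.282 dist 130
```

View pics/w7.png

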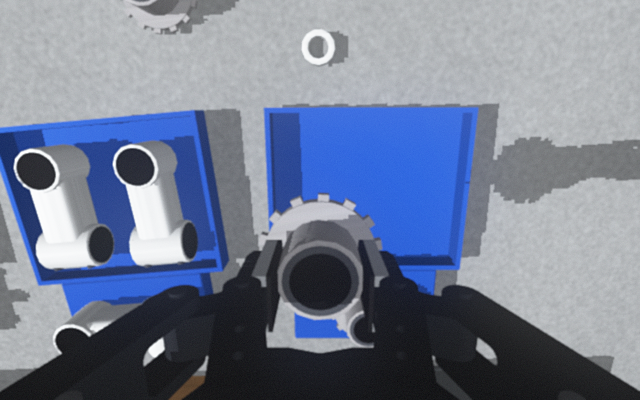

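Both stems lie side by side in their tray at (65,205) and (155,205). The freewheel is held upright and its pocket is centred at (631,215). Placing it.

>>> move_arm(moves=[{"gripper": -1,"xyz": [-0.18,0.18,5],"angular": [0,0,0]},{"gripper": -1,"xyz": [-0.18,0.18,9.5],"angular": [0,0,0]},{"gripper": -1,"xyz": [-0.18,0.18,12],"angular": [0,0,0]},{"gripper": -1,"xyz": [-0.18,0.18,13],"angular": [0,0,0]},{"gripper": -1,"xyz": [-0.18,0.18,13],"angular": [0,0,0]},{"gripper": 0.1,"xyz": [-0.18,0.18,13],"angular": [0,0,0]},{"gripper": 0.1,"xyz": [-0.18,0.18,13],"angular": [0,0,0]},{"gripper": 0.1,"xyz": [-0.18,0.18,8],"angular": [0,0,0]},{"gripper": 0.1,"xyz": [-0.18,0.18,3],"angular": [0,0,0]},{"gripper": 0.3,"xyz": [-0.18,0.18,-1],"angular": [0,0,0]}])

```text
clock: 20.42
position: [632.7, 179.1, 160.3]
ee_rot: [0.013, 1.0, 0.001, 0.001]
contact_force: [1.1, 0.6, -0.2]
gripper_width: 55.4
```

```bash
python3 -c "
from h import *
go((474,58.2,120,3.115),(474,58.2,12,3.115))"
```

```text
t 20.4 pos [632.7 179.1 160.3] yaw 3.116 tilt [0.003  0.0012] w 55.4 j [ 0.52  0.49 -0.01  0.   -1.07 -2.12]
cm [ 15.56 -12.5    3.97] turn 0.001 dist 204
cm [ 15.6  -12.52  14.77] turn 0.001 dist 249
```

>>> move_arm(moves=[{"gripper": 0.5,"xyz": [4,-3.2,0],"angular": [0,0,0]},{"gripper": 0.5,"xyz": [8.8,-7,2],"angular": [0,0,0]},{"gripper": 0.5,"xyz": [13,-10.5,4],"angular": [0,0,0]},{"gripper": 0.5,"xyz": [15.5,-12.5,4],"angular": [0,0,0]},{"gripper": 0.5,"xyz": [15.5,-12.5,4],"angular": [0,0,0]},{"gripper": 0.5,"xyz": [15.5,-12.5,4],"angular": [0,0,0]},{"gripper": 0.5,"xyz": [15.5,-12.5,4],"angular": [0,0,0]}])

```text
clock: 21.3
position: [475.1, 58.8, 117.7]
ee_rot: [0.013, 1.0, 0.0, 0.001]
contact_force: [-0.2, 0.9, 1.0]
gripper_width: 64.0
```

Run:
```python
from h import *
im,d,c=grab("wrist");W=world(d,c)
near(W,d,474,58,45,(5,14,25))
go((474,58.2,12.5,3.115))
```

```text
5 [ 282  158   77   75 3988] zmax 35.4 [474.   58.9] [58.7 58.1] 45.0
14 [ 295  176   51   54 2150] zmax 35.6 [473.8  58.9] [35.3 35. ] 52.3
25 [ 295  178   51   52 2026] zmax 35.6 [473.8  58.9] [35.3 35. ] 51.8
t 21.4 pos [474.8  58.7 117.4] yaw 3.116 tilt [0.0008 0.0003] w 64.2 j [ 0.46  0.26 -0.5   0.   -0.81 -2.06]
cm [ 0.09 -0.05 10.49] turn 0.001 dist 105
```

>>> move_arm(moves=[{"gripper": 0.5,"xyz": [0.1,0,5],"angular": [0,0,0]},{"gripper": 0.5,"xyz": [0.1,0,9],"angular": [0,0,0]},{"gripper": 0.5,"xyz": [0.1,0,10.5],"angular": [0,0,0]},{"gripper": 0.5,"xyz": [0.1,0,10.5],"angular": [0,0,0]},{"gripper": -1,"xyz": [0.1,0,10.5],"angular": [0,0,0]},{"gripper": -1,"xyz": [0.1,0,10.5],"angular": [0,0,0]},{"gripper": -1,"xyz": [0.1,0,10.5],"angular": [0,0,0]}])

```text
clock: 22.22
position: [473.9, 58.6, 13.6]
ee_rot: [0.013, 1.0, 0.001, 0.001]
contact_force: [0.1, 0.3, 6.0]
gripper_width: 34.0
```

```bash
python3 -c "
from h import *
go((632.5,252,150,3.115),(632.5,252,18,3.115))"
```

```text
t 22.2 pos [473.9  58.6  13.6] yaw 3.116 tilt [0.003  0.0013] w 34.0 j [ 0.46  0.43 -0.61  0.   -0.53 -2.06]
cm [-15.39  19.76 -13.57] turn 0.001 dist 285
cm [-15.35  19.74  -0.37] turn 0.001 dist 250
```

>>> move_arm(moves=[{"gripper": -1,"xyz": [0,0,-4],"angular": [0,0,0]},{"gripper": -1,"xyz": [0,0,-9],"angular": [0,0,0]},{"gripper": -1,"xyz": [-2,2.6,-13.5],"angular": [0,0,0]},{"gripper": -1,"xyz": [-5.5,7.1,-13.5],"angular": [0,0,0]},{"gripper": -1,"xyz": [-9,11.6,-13.5],"angular": [0,0,0]},{"gripper": -1,"xyz": [-12.5,16.1,-13.5],"angular": [0,0,0]},{"gripper": -1,"xyz": [-15.3,19.7,-13.5],"angular": [0,0,0]},{"gripper": -1,"xyz": [-15.3,19.7,-13.5],"angular": [0,0,0]},{"gripper": -1,"xyz": [-15.3,19.7,-13.5],"angular": [0,0,0]}])

```text
clock: 23.35
position: [629.9, 250.3, 146.4]
ee_rot: [0.013, 1.0, -0.0, -0.001]
contact_force: [0.1, -0.7, -1.3]
gripper_width: 33.8
```

Run:
```python
from h import *
im,d,c=grab("wrist");W=world(d,c);cv2.imwrite("pics/w8.png",im)
tray(im,d,W);near(W,d,632,178,32,(14,27))
go((632.5,252,18,3.115))
```

```text
rim [ 168  110  214  184 3430] [561.1 131.6  17. ] [718.6 298.7  24.2] ((641.651611328125, 214.6208953857422), (164.2227783203125, 157.1327667236328), 88.55471801757812)
rim [   0  112  141  213 5849] [561.  -40.3  17. ] [747.3  89.9  25.3] ((647.862060546875, 37.379150390625), (122.12720489501953, 187.958740234375), 78.21229553222656)
rim [298 309  53  30 969] [737.5 226.3  19.3] [768.4 274.5  23.7] ((752.634033203125, 250.40127563476562), (47.807857513427734, 31.066936492919922), 89.11229705810547)
floor [108 113  41 153 835] [561.9  80.6   1. ] [696.5  89.8   9. ] ((629.1973266601562, 85.12017059326172), (134.71737670898438, 2.2318968772888184), 3.446370840072632)
floor [  180   115   193   147 17047] [565.  134.9   1.2] [694.3 294.7   9. ] ((631.2112426757812, 214.57611083984375), (157.0157012939453, 128.2300262451172), 88.47554779052734)
floor [   0  119  130  155 6552] [566.1 -48.8   1.7] [701.3  74.9   9. ] ((633.5948486328125, 9.307209014892578), (128.76312255859375, 123.85729217529297), 3.3901567459106445)
14 [ 205  176   54   51 1930] zmax 39.5 [633.1 178.2] [37.6 36.3] 46.8
27 [ 205  180   48   47 1734] zmax 39.5 [633.  178.5] [35.2 35. ] 31.7
t 23.4 pos [630.  250.  146.9] yaw 3.115 tilt [-0.0016 -0.0007] w 33.7 j [ 0.62  0.54  0.04 -0.   -1.07 -2.21]
cm [-0.27  0.21 12.89] turn -0.0 dist 129
```

View pics/w8.png

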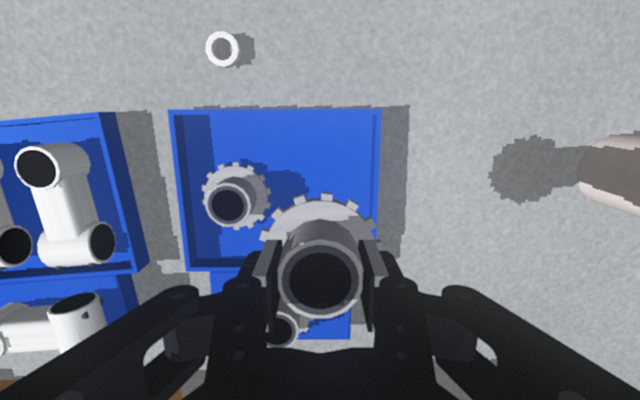

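The first freewheel lies flat at (232,203), at y≈178. The second will go to y≈252.

>>> move_arm(moves=[{"gripper": -1,"xyz": [-0.2,0.15,5],"angular": [0,0,0]},{"gripper": -1,"xyz": [-0.2,0.15,9.5],"angular": [0,0,0]},{"gripper": -1,"xyz": [-0.2,0.15,12],"angular": [0,0,0]},{"gripper": -1,"xyz": [-0.2,0.15,12.9],"angular": [0,0,0]},{"gripper": -1,"xyz": [-0.2,0.15,12.9],"angular": [0,0,0]},{"gripper": 0.1,"xyz": [-0.2,0.15,12.9],"angular": [0,0,0]},{"gripper": 0.1,"xyz": [-0.2,0.15,12.9],"angular": [0,0,0]},{"gripper": 0.1,"xyz": [-0.2,0.15,8],"angular": [0,0,0]},{"gripper": 0.1,"xyz": [-0.2,0.15,3],"angular": [0,0,0]},{"gripper": 0.1,"xyz": [-0.2,0.15,-3],"angular": [0,0,0]}])

```text
clock: 24.65
position: [632.6, 252.1, 178.8]
ee_rot: [0.013, 1.0, -0.0, -0.0]
contact_force: [1.2, 0.5, -0.7]
gripper_width: 47.2
```

>>> move_arm(moves=[{"gripper": 0.1,"xyz": [5,0,-3],"angular": [0,0,0]},{"gripper": 0.1,"xyz": [10,0,-5],"angular": [0,0,0]},{"gripper": 0.1,"xyz": [15,0,-5],"angular": [0,0,0]},{"gripper": 0.1,"xyz": [18,0,-5],"angular": [0,0,0]},{"gripper": 0.1,"xyz": [18,0,-5],"angular": [0,0,0]},{"gripper": 0.1,"xyz": [18,0,-5],"angular": [0,0,0]},{"gripper": 0.1,"xyz": [18,0,-5],"angular": [0,0,0]}])

```text
clock: 25.52
position: [453.8, 257.2, 227.2]
ee_rot: [0.014, 1.0, 0.0, 0.0]
contact_force: [0.5, 0.3, -0.3]
gripper_width: 47.1
```

Run:
```python
from h import *
im,d,c=grab("top");W=world(d,c);cv2.imwrite("pics/end.png",cv2.resize(im[70:310,130:470],(680,480)))
for n,x,y in(("fw",636,178),("fw",636,252),("st",638,-33),("st",636,41),("pe",634,-209),("pot",417,186)):
    print(n);near(W,d,x,y,34 if n=="fw" else 52,(15,),70)
print(arm.read_state()["contact_force"])
```

```text
fw
15 [237 124  20  22 245] zmax 43.9 [633.4 176.7] [54.7 48.1] 20.6
fw
15 [208 124  21  21 241] zmax 43.7 [634.3 246.3] [44.8 50.8] 23.1
st
15 [319 116  17  40 509] zmax 45.5 [638.3 -35.7] [102.4  40.4] 5.9
st
15 [290 115  17  40 511] zmax 45.2 [635.6  41.9] [101.3  41.3] 2.5
pe
15 [378 128  38  25 709] zmax 35.2 [ 632.4 -213.2] [62.1 95. ] 0.5
pot
15 [226 206  22  22 369] zmax 60.1 [417.5 186. ] [47.9 48. ] 8.9
[0.1067081  0.61629938 0.16346294]
```

View pics/end.png

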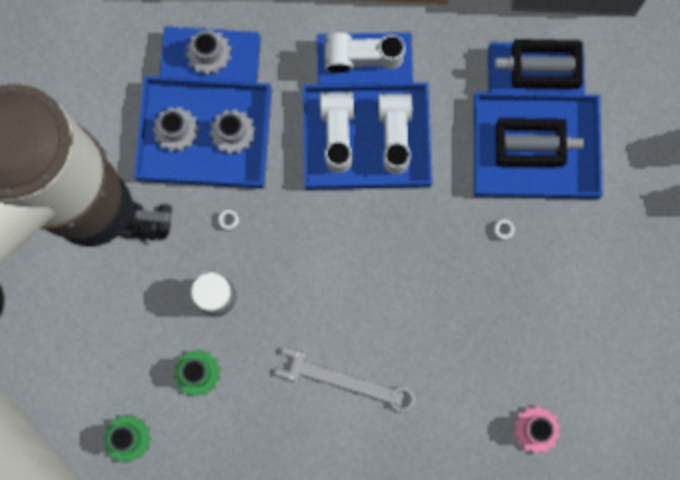

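The final top view shows both freewheels, both stems and the pedal flat in their trays, and the pot at (212,292), where it started. All of it is within the limits, so I'm handing in.

```bash
python3 -c "
from bench import arm
print(arm.job_done())"
```

```text
the job is handed in; nothing more can be done
None
```

I sorted all five parts into their trays, each on the first try, and handed the job in at about 26 s on the clock. The hand-in gives no verdict.

**Final positions:** The last top view shows both freewheels, both stems and the pedal flat, the way up I found them. Stems and freewheels sit side by side, about 37 mm either side of the middle of their pocket, against the 60 mm limit. The pedal is about 10 mm off centre.

**Grease pot and arm:** The pot measured (417.5, 186) both before and after, so it did not move. The gripper ended open and clear at about 227 mm height.

**Disagreements:** The top camera read about 4 mm too far in x and about 5 mm too high compared with the wrist camera. I used the wrist readings for grasping and placing. One arm reading, before placing the second stem, was taken while the arm was still moving, so I let it settle and read again. No check failed.

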